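# Move the charged pack from charger to turntable

### The arm

A 6-joint arm with a two-finger parallel gripper is mounted at the origin on the work surface. World frame = base frame: x ahead of the robot, y to its left, z up, the work surface at z = 0. Lengths are in m, angles in degrees, forces in N, time in s.
With the tool pointing down it reaches from about 0.325 to 0.85 m from the base axis. Payload 15.5 kg.
Tool frame: the origin (TCP) lies midway between the tips of the shut fingers; the grasp point (between the pads) lies 19 mm behind it; z points along the fingers, y is the line along which they close (so a half turn about z gives the same grasp; the last joint's range is limited). The gripper opens to 91 mm and grips with 3 to 60 N. Pads are 32 mm wide; open, the fingers measure 118 mm over their backs; the gripper's body (76 mm by 178 mm) begins 60 mm behind the grasp point.
Start: joints at [-80.071, 28.281, 77.091, -0, 74.628, -5.472], TCP at [0.166, -0.603, 0.214] pointing down, gripper open.
Joint ranges: [-166.48, 166.48], [-47.26, 123.95], [12.59, 153.08], [-70.14, 250.14], [6.76, 159.57], [-176.63, 176.63]. Speed limits (degrees/s): [108.29, 108.29, 147.25, 172.46, 172.46, 172.46].

### API

Orientations are given as a 3x3 rotation matrix whose columns are the frame's x, y, z axes.
In Python, from bench import ctrl gives the robot as it stands. The module is installed in compiled form; this text tells all that it offers. Calls block until the motion is done:
- ctrl.goto(position, orientation): joint-space move of the TCP to a pose.
- ctrl.move_l(position, vel=0.15, ori=None, contact_N=None): straight line of the TCP; ori=None keeps the orientation; vel is the mean speed in m/s. With contact_N (N) it stops when the force on the tool has changed by that much, and returns True; else False.
- ctrl.movej(angles): joint-space move.
- ctrl.command_gripper(opening): opening from 0.0 (shut) to 1.0 (fully open); the grip force is fixed at half the most; returns when the fingers have stopped.
- ctrl.sleep(seconds).
- ctrl.ik(position, orientation): joint angles nearest the present ones, or None.
- ctrl.read_camera(name): name is "scene" or "top"; returns the picture (384x512x3 uint8, blue, green, red); there is no depth.
- ctrl.camera_params(name): a dict with "fx", "fy", "cx", "cy" (pixels), "pose" (4x4, takes a point from camera to world coordinates). Camera axes: x right, y up, looking along -z (the intrinsics and any distortion apply to the point x, -y, -z); pixel columns grow to the right and rows downward; lengths in m; the calibration is good to about 2 mm. A picture is of the moment at which its call begins. camera_params takes no time and is no camera call.
A pose or a line that the arm cannot do raises ctrl.MotionError and nothing moves.
- ctrl.sign_off(): hands the job in; it is judged then, once.
Readings, each from a call of its own:
- ctrl.current_t(): time.
- ctrl.current_q(): joint angles.
- ctrl.current_dq(): joint speeds.
- ctrl.current_effort(): joint torques, N m.
- ctrl.current_tool_pos(): TCP position.
- ctrl.current_eef_rot(): TCP orientation.
- ctrl.current_contact_force(): force on the tool from outside, world axes, zero at the start.
- ctrl.current_wrist_torque(): the same for the moment, N m.
- ctrl.current_grip_width(): opening from 0.0 (shut) to 1.0 (fully open).
- ctrl.current_grasp_force(): force on a finger pad.
Only numpy, scipy, OpenCV 4.12 (cv2) and the standard library are available. Lean on these libraries where they do the work, as an engineer would, in place of code of your own. Each camera call takes 0.05 s, during which the arm holds its last target. There are 200 camera calls.

### The job

Power up the cordless turntable: press the orange catch on the charger so the charged battery pack pops loose, slide the pack out of its dovetail, then slide it into the matching shoe at the front of the turntable until the catch there clicks and holds it fully home. Feel your way and never ram or force the pack in either dock, and leave the other things on the bench undisturbed.

Things in the scene. Friction and masses are not known exactly. Their poses are not given: they have to be found in the camera images.
- pack_center (a point): Black battery pack, green band and label; its centre, 33 mm above its underside. Body 84 (x) x 52 (y) x 54 mm high on a grey dovetail foot 12 mm high, 68 mm long, 43 mm wide. 0.3 to 0.6 kg. +x is its leading end when slid in, z up. Grasp it across y, at or just above the centre: docked, the rails' tops are 23 mm below the centre. Starts latched in the charger.
- pack: The same pack; origin at the centre of its underside, axes as above. A pocket under its foot takes the catch tooth.
- charger_seat (a point): Charger: grey dock, fixed, with a black box 50 mm high behind it (from x = 87 mm). Point on the channel floor, 22 mm above the bench, under the centre of the latched pack; x points the way in, z up. Two aluminium dovetail rails, 10 mm high, 73 mm over their outsides, x from -30 to +36 mm; about 1.4 mm play each way. Never load pack against charger with more than 45 N in all.
- charger_mouth (a point): Point on the charger's apron, level with the channel floor, 85 mm before the seat (the rails' flares begin at x = -45 mm of the seat, the apron ends at -135 mm). With its centre over this point or further out, the pack is clear of the rails and may be lifted.
- charger_paddle (a point): Centre of the top of the charger's orange release paddle (24 x 30 mm), 66 mm beyond the seat, 10 mm above the channel floor, 12 mm clear of the latched pack. Press straight down 5 to 6 mm (3 to 10 N; hard end at 6.5 mm): an ejector then pushes the pack about 26 to 40 mm out and the tooth no longer holds it, so the paddle can be let go.
- charger_catch (a joint): Travel of the charger's catch in m: 0 up, 0.0065 fully pressed; the pack is freed from about 0.004 on.
- shoe_seat (a point): Battery shoe at the front of the blue turntable, fixed; a dock of the same shape as the charger's. Point on its channel floor, 22 mm above the bench, under the centre of a pack at the nominal seat; x points the way in, z up. The true seat lies up to 10 mm before or beyond this, along x (stop and catch sit on an adjustable carriage), is not reported, and must be felt.
- shoe_mouth (a point): Point on the shoe's apron, level with the channel floor, 85 mm before the nominal seat, where the pack can be set down flat clear of rails and flares (as on the charger), then slid in along x. In the rails never load pack against turntable with more than 40 N in all (pins and tooth included).
- shoe_catch (a joint): Travel of the turntable's catch in m: 0 up; about 0.004 while the sliding pack holds the tooth down, from some 20 mm before the true seat; 0 again once it has clicked into the pocket, at about the seat. From 26 mm before the seat ejector pins push back (4 to 8 N); with the tooth the push takes 6 to 12 N until the click. A hard stop follows 3 mm beyond the seat.
- wheel (a point): Centre of the top of the turntable's aluminium wheel, 170 mm across, 62 mm above the bench, 186 mm beyond the shoe's seat; a pale stone blank 36 mm high is fixed on it.
- red_candle: Bystander: red candle, upright cylinder 44 mm across, 75 mm high, standing on the bench, origin under its centre. Not to be disturbed.
- cream_candle: Bystander: cream candle, upright cylinder 48 mm across, 60 mm high, standing on the bench, origin under its centre. Not to be disturbed.
- mug: Bystander: white mug, 80 mm across, 90 mm high, handle at +y, standing on the bench, origin under its centre. Not to be disturbed.
- glass_tube: Bystander: tall glass cup, 64 mm across, 160 mm high, standing on the bench, origin under its centre. Not to be disturbed.
- pepper_mill: Bystander: steel pepper mill, 60 mm across, 135 mm high, standing on the bench, origin under its centre. Not to be disturbed.
- stone_holder: Bystander: pale stone candle holder, slab 110 x 200 x 35 mm, standing on the bench, origin under its centre. Not to be disturbed.
- sanding_block: Bystander: cork sanding block 100 x 60 x 35 mm, standing on the bench, origin under its centre. Not to be disturbed.
There are look-alikes about, which are no part of the job. There is more than one size of the pack; the job needs the largest.

How it is judged:
By the outcome, as a careful person would: the job done as asked, in the order asked, and still so for the second after the job is handed in, with the robot touching nothing.
It also fails if it takes over 72 s, if anything falls off the work surface, if the arm or the gripper's body presses on something with over 40 N, if the wrist force passes 120 N, or if a joint passes its speed limit or range.

## Working session

There is one attempt and no reset: what is moved stays moved. The work goes in short steps, each a Python script; the robot and the scene stay as the last script left them, time stands still between calls to the robot, and variables do not carry over. Pictures are saved under pics/ and viewed, at most 10 in all, crops included, and the job is handed in when it is done.

```bash
mkdir -p pics; python3 - <<'E'
from bench import ctrl
import cv2, numpy as np
np.set_printoptions(precision=4,suppress=True)
for n in("scene","top"):
    cv2.imwrite(f"pics/{n}0.png",cv2.resize(ctrl.read_camera(n),(800,600),interpolation=cv2.INTER_CUBIC)); p=ctrl.camera_params(n); print(n,p)
print(ctrl.current_t(),ctrl.current_eef_rot())
E
```

```text
scene {'fx': 354.10012557004, 'fy': 354.10012557004, 'cx': 252.00812446489903, 'cy': 191.60076435434425, 'pose': array([[-0.1739, -0.6421,  0.7466,  1.356 ],
       [ 0.9848, -0.1101,  0.1346,  0.1256],
       [-0.0042,  0.7586,  0.6515,  0.7742],
       [ 0.    ,  0.    ,  0.    ,  1.    ]])}
top {'fx': 422.89898187642257, 'fy': 422.89898187642257, 'cx': 256.34821863032795, 'cy': 189.927940068812, 'pose': array([[-0.0031,  0.9916, -0.1296,  0.3496],
       [-1.    , -0.0036, -0.0038, -0.0571],
       [-0.0042,  0.1296,  0.9916,  1.7429],
       [ 0.    ,  0.    ,  0.    ,  1.    ]])}
0.1 [[ 0.9641  0.2656 -0.0002]
 [ 0.2656 -0.9641  0.001 ]
 [ 0.0001 -0.001  -1.    ]]
```

View pics/scene0.png

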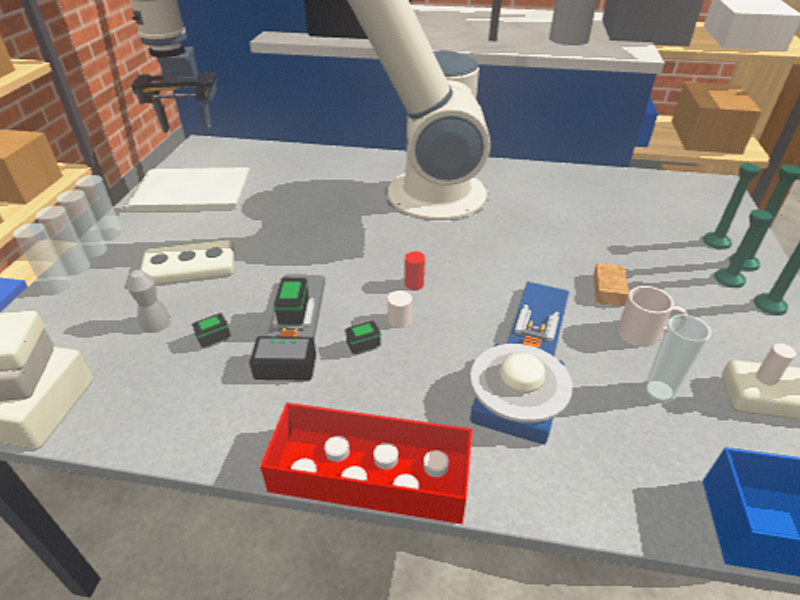

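View pics/top0.png

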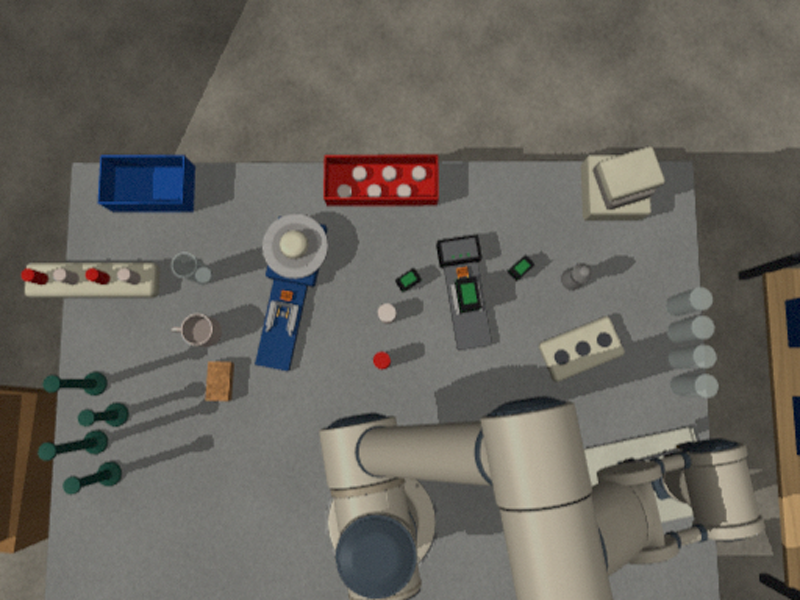

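The candidate packs are at top (468,293), in the charger, and (408,279) and (521,267), loose on the bench. The one in the charger is the largest and is docked, so it fits the description. I'll confirm it and measure in one enlarged composite.

```bash
cat > h.py <<'E'
import numpy as np, cv2
from bench import ctrl
np.set_printoptions(precision=4,suppress=True)
def proj(n,P):
    p=ctrl.camera_params(n); T=np.linalg.inv(p["pose"]); c=np.atleast_2d(P)@T[:3,:3].T+T[:3,3]
    return np.c_[p["cx"]+p["fx"]*c[:,0]/-c[:,2], p["cy"]-p["fy"]*c[:,1]/-c[:,2]]
def ray(n,uv):
    p=ctrl.camera_params(n); d=np.array([(uv[0]-p["cx"])/p["fx"],-(uv[1]-p["cy"])/p["fy"],-1]); return p["pose"][:3,3],p["pose"][:3,:3]@d
def atz(n,uv,z):
    o,d=ray(n,uv); return o+d*(z-o[2])/d[2]
def tri(a,b):  # scene px, top px
    (o1,d1),(o2,d2)=ray("scene",a),ray("top",b)
    d1=d1/np.linalg.norm(d1);d2=d2/np.linalg.norm(d2)
    A=sum(np.eye(3)-np.outer(d,d) for d in(d1,d2)); B=sum((np.eye(3)-np.outer(d,d))@o for o,d in((o1,d1),(o2,d2)))
    return np.linalg.solve(A,B)
E
python3 - <<'E'
from h import *
t=ctrl.read_camera("top"); s=ctrl.read_camera("scene")
cv2.imwrite("pics/t_raw.png",t);cv2.imwrite("pics/s_raw.png",s)
def c(i,x,y): 
    z=cv2.resize(i[y:y+75,x:x+100],(400,300),interpolation=cv2.INTER_CUBIC)
    for k in range(0,100,20): cv2.putText(z,str(x+k),(k*4,8),0,.3,(0,255,255)); cv2.line(z,(k*4,8),(k*4,12),(0,255,255))
    for k in range(15,75,15): cv2.putText(z,str(y+k),(0,k*4+3),0,.3,(0,255,255))
    return z
cv2.imwrite("pics/c1.png",np.vstack([np.hstack([c(t,250,150),c(t,130,165)]),np.hstack([c(s,135,170),c(s,290,175)])]))
# green label centroids
for n,i,b in(("top",t,(290,170,312,205)),("scene",s,(170,170,205,205))):
    x0,y0,x1,y1=b; r=i[y0:y1,x0:x1].astype(int); m=((r[...,1]>r[...,2]+35)&(r[...,1]>r[...,0]+35)).astype(np.uint8)
    k,l,st,ce=cv2.connectedComponentsWithStats(m); j=1+np.argmax(st[1:,4])
    print(n,st[j]+[x0,y0,0,0,0],ce[j]+[x0,y0],cv2.minAreaRect(np.argwhere(l==j)[:,::-1].astype(np.float32)))
E
```

```text
top [295 181  10  14 105] [299.6095 187.4095] ((9.662162780761719, 17.472972869873047), (12.658721923828125, 8.055550575256348), 80.53767395019531)
scene [179 180  14  11 129] [185.3566 185.0388] ((15.5, 15.0), (10.0, 13.0), 90.0)
```

View pics/c1.png

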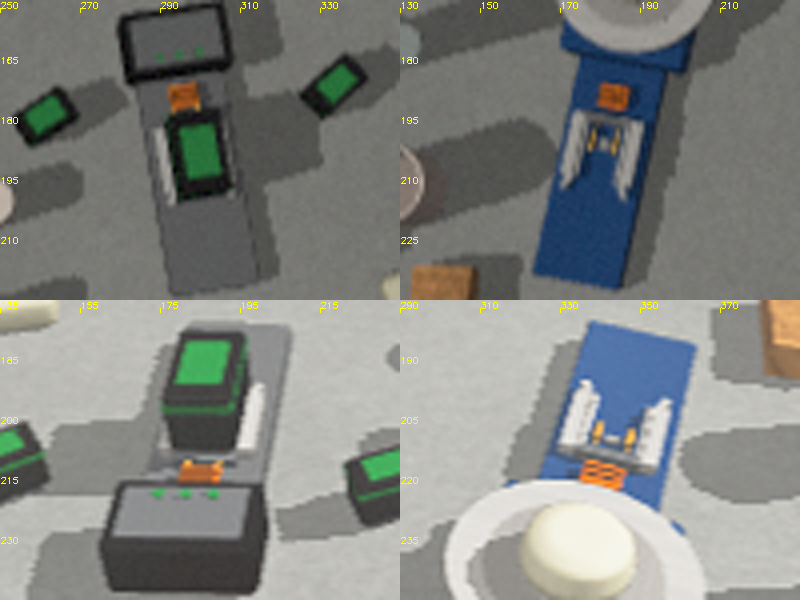

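The composite confirms the target. The large pack has its label at top (299.6,187.4) and sits in the grey charger, whose orange paddle is at (295.6,173.9). The two loose packs are clearly smaller. The blue shoe has its apron end at top (163.6,233.3)–(185.1,236.8) and its paddle at (183,189). Next I fit the dock poses.

```bash
python3 - <<'E'
from h import *
from scipy.optimize import least_squares
t=cv2.imread("pics/t_raw.png"); s=cv2.imread("pics/s_raw.png")
O={'tc':(250,150,0,0),'ts':(130,165,400,0),'sc':(135,170,0,300),'ss':(290,175,400,300)}
def nat(k,u,v): a=O[k]; return [a[0]+(u-a[2]+.5)/4-.5, a[1]+(v-a[3]+.5)/4-.5]
C=[('top',nat('tc',*p),q) for p,q in [((168,118),(42,26,66)),((218,110),(42,-26,66)),((231,190),(-42,-26,66)),((180,198),(-42,26,66)),((184,97),(66,0,10)),((172,294),(-135,'w',0)),((258,286),(-135,'-w',0))]]
C+=[('scene',nat('sc',*p),q) for p,q in [((181,334),(-42,-26,66)),((246,332),(-42,26,66)),((241,403),(42,26,66)),((163,402),(42,-26,66)),((201,472),(66,0,10)),((292,327),(-135,'w',0))]]
# wheel ellipse
def wheel(img,box):
    x0,y0,x1,y1=box; r=cv2.resize(img[y0:y1,x0:x1],None,fx=4,fy=4,interpolation=cv2.INTER_CUBIC); h=cv2.cvtColor(r,cv2.COLOR_BGR2HSV)
    m=((h[...,1]<45)&(h[...,2]>135)).astype(np.uint8); cs,_=cv2.findContours(m,cv2.RETR_EXTERNAL,2); c=max(cs,key=cv2.contourArea)
    e=cv2.fitEllipse(cv2.convexHull(c)); print("wheel",e); return [x0+(e[0][0]+.5)/4-.5,y0+(e[0][1]+.5)/4-.5]
wt=wheel(t,(164,134,214,181))
S=[('top',nat('ts',*p),q) for p,q in [((535,274),(-135,'w',0)),((621,288),(-135,'-w',0)),((575,113),(36,36.5,10)),((643,122),(36,-36.5,10)),((614,97),('d',0,10))]]
S+=[('top',wt,(186,0,40))]
S+=[('scene',nat('ss',*p),q) for p,q in [((590,321),(-135,'-w',0)),((695,345),(-135,'w',0)),((603,474),('d',0,10))]]
def pts(p,L):
    x,y,a,w,d,z=p; f=lambda v:{'w':w,'-w':-w,'d':66+d}.get(v,v) if isinstance(v,str) else v
    q=np.array([[f(v) for v in c[2]] for c in L],float)/1000; R=np.array([[np.cos(a),-np.sin(a),0],[np.sin(a),np.cos(a),0],[0,0,1]]); return q@R.T+[x,y,z/1000]
def res(p,L):
    P=pts(p,L); return np.concatenate([(proj(c[0],P[i])[0]-c[1]) for i,c in enumerate(L)]+[[.02*p[4],.05*(p[3]-40),.1*(p[5]-22)]])
for nm,L,p0 in(("charger",C,(.55,-.2,.15,40,0,22)),("shoe",S,(.5,.15,-.15,40,0,22))):
    r=least_squares(res,p0,args=(L,),loss='soft_l1',x_scale=(.01,.01,.1,1,1,1)); print(nm,r.x,np.degrees(r.x[2])); print(r.fun[:-3].reshape(-1,2))
print("pack top tri",tri((185.36,185.04),(299.61,187.41)))
print("paddles",tri(nat('sc',201,472),nat('tc',184,97)),tri(nat('ss',603,474),nat('ts',614,97)))
E
```

```text
wheel ((98.0224380493164, 92.64295959472656), (161.29830932617188, 165.71717834472656), 69.03263854980469)
charger [ 0.5735 -0.2201  0.156  44.4641  0.     17.659 ] 8.936357071919378
[[-0.7565 -0.4106]
 [-0.3458 -0.4689]
 [ 0.0841  0.2856]
 [-0.1584  0.3678]
 [-0.5497  0.2717]
 [-0.1272  1.2617]
 [-0.1001 -0.2092]
 [-0.0029 -0.6102]
 [ 0.2438  0.0287]
 [-2.4211 -0.0864]
 [-0.4161  0.0014]
 [-0.0738  1.8061]
 [-0.1945 -0.4227]]
shoe [  0.524    0.2604  -0.187   43.9627 -10.5158  20.0121] -10.717142690197038
[[-0.3417 -0.0034]
 [-0.6447  0.481 ]
 [-0.2787 -0.834 ]
 [ 0.21    0.1528]
 [-0.3117  0.1326]
 [-0.0324 -0.1015]
 [-0.4905  0.0358]
 [-0.3137 -0.1852]
 [-0.2599  0.1593]]
pack top tri [ 0.5751 -0.2212  0.0892]
paddles [ 0.6382 -0.2103  0.0347] [0.5789 0.2497 0.031 ]
```

The fit is good: charger seat at about (0.5745,-0.2205), yaw 8.9°, and shoe seat at about (0.524,0.260), yaw -10.7°. Next I press the paddle.

```bash
cat >> h.py <<'E'
CY,SY=.156,-.187
CS,SS=np.array([.5745,-.2205,.022]),np.array([.524,.2604,.022])
def ax(a): return np.array([np.cos(a),np.sin(a),0])
def ori(a): x=ax(a); z=np.array([0,0,-1.]); return np.c_[x,np.cross(z,x),z]   # tool x at yaw a, pointing down
def dk(seat,yaw,x,y=0,z=0): return seat+x*ax(yaw)+y*ax(yaw+np.pi/2)+np.array([0,0,z])
def st(m=""): print(m,"t%.1f"%ctrl.current_t(),ctrl.current_tool_pos(),"F",ctrl.current_contact_force(),"T",ctrl.current_wrist_torque(),"g%.3f"%ctrl.current_grip_width(),ctrl.current_grasp_force())
E
python3 - <<'E'
from h import *
P=lambda z:dk(CS,CY,.0655,0,z)
best=None
for a in(CY+np.pi/2,CY-np.pi/2):
    q=ctrl.ik(P(.19),ori(a)); print(q)
    if q is not None and (best is None or abs(q[5]-ctrl.current_q()[5])<best[0]): best=(abs(q[5]-ctrl.current_q()[5]),a)
a=best[1]
ctrl.command_gripper(0.0)
ctrl.goto(P(.19),ori(a)); st("above")
ctrl.move_l(P(.025),vel=.15); st("near")
c=ctrl.move_l(P(-.0),vel=.02,contact_N=2); st(f"contact {c}")
if c:
    z0=ctrl.current_tool_pos()
    for k in range(1,7):
        tgt=z0.copy() if hasattr(z0,'copy') else np.array(z0); tgt[2]-=.001*k
        ctrl.move_l(tgt,vel=.02); f=np.array(ctrl.current_contact_force()); print(k,ctrl.current_tool_pos()[2],f)
        if abs(f[2])>12 or k==5 and z0[2]<.0315: break
    ctrl.sleep(.3); st("pressed")
cv2.imwrite("pics/s1r.png",ctrl.read_camera("scene"));cv2.imwrite("pics/t1r.png",ctrl.read_camera("top"))
t=cv2.imread("pics/t1r.png")[150:225,250:350];s=cv2.imread("pics/s1r.png")[170:245,135:235]
cv2.imwrite("pics/c2.png",cv2.resize(np.hstack([t,s]),(800,300),interpolation=cv2.INTER_CUBIC))
E
```

```text
[-23.2946  32.3439  69.803   -0.      77.8531 -32.2327]
[-23.2946  32.3439  69.803   -0.      77.8531 147.7673]
above t3.8 [ 0.6388 -0.2113  0.212 ] F [-0.3179 -0.2389  1.074 ] T [ 0.0394 -0.0797 -0.0013] g0.007 0.0
near t5.0 [ 0.6398 -0.2106  0.0479] F [ 0.44   -0.46    0.1948] T [-0.0062 -0.1344  0.0058] g0.004 0.0
contact True t5.8 [ 0.6389 -0.2102  0.0308] F [ 0.1435 -0.364   0.7498] T [-0.0362 -0.2027  0.0184] g0.006 0.7800942566245794
1 0.02975413515706489 [1.3273 0.023  1.618 ]
2 0.028784540314919945 [-0.2624 -0.0244  3.2893]
3 0.027830081154840917 [-0.2614  0.2966  4.3448]
4 0.026869212810792308 [0.6114 0.2443 5.0476]
5 0.025900371238883283 [-0.2244  0.3281  5.4542]
pressed t7.4 [ 0.639  -0.2103  0.0259] F [0.1288 0.4018 4.9112] T [ 0.0441 -0.0743 -0.015 ] g0.004 2.875301633030176
```

View pics/c2.png

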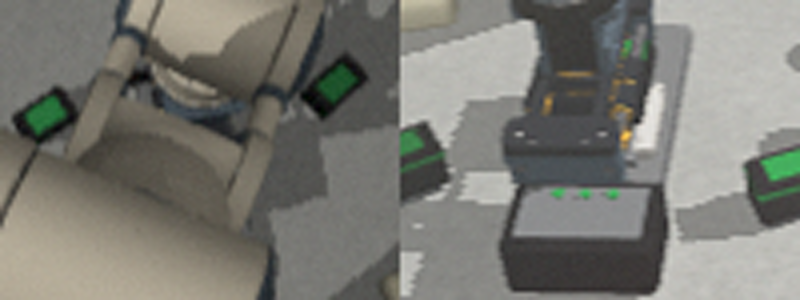

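```bash
python3 - <<'E'
from h import *
p=np.array(ctrl.current_tool_pos()); p[2]=.2
ctrl.move_l(p,vel=.2)
ctrl.command_gripper(1.0)
ctrl.goto(dk(CS,CY,-.034,0,.25),ori(CY)); st("over")
print(ctrl.current_q())
s=ctrl.read_camera("scene"); cv2.imwrite("pics/s2r.png",s)
r=s.astype(int); m=((r[...,1]>r[...,2]+35)&(r[...,1]>r[...,0]+35)).astype(np.uint8); m[:,:150]=0;m[:160]=0;m[215:]=0;m[:,215:]=0
k,l,stt,ce=cv2.connectedComponentsWithStats(m)
for j in range(1,k):
    if stt[j,4]>4:
        w=atz("scene",ce[j],.0885); d=w-CS; print(stt[j],ce[j],w,"dock x,y",d@ax(CY),d@ax(CY+np.pi/2))
cv2.imwrite("pics/c3.png",cv2.resize(s[140:245,120:260],(800,600),interpolation=cv2.INTER_CUBIC))
E
```

```text
over t11.3 [ 0.541  -0.2257  0.2718] F [-0.1601  0.1911  0.0078] T [ 0.0091 -0.0449  0.0521] g0.999 0.0
[-28.484   22.2506  78.0056   0.0028  79.7506  52.4954]
[180 175  14  10 116] [186.8879 179.5259] [ 0.5477 -0.225   0.0885] dock x,y -0.027140060247391358 -0.0002519537771668266
[178 190  17   2  30] [186.0333 190.5333] [ 0.5987 -0.2111  0.0885] dock x,y 0.02533097745062588 0.005519056923773602
```

View pics/c3.png

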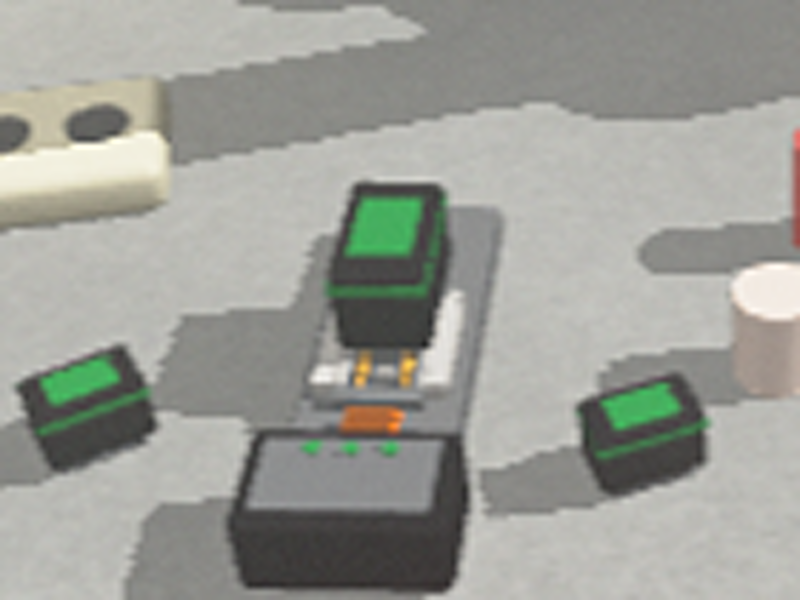

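The pack has popped about 27 mm out; its label is at crop (385,225). Next I grasp it and slide it out.

```bash
python3 - <<'E'
from h import *
P=lambda x,z:dk(CS,CY,x,0,z-.022)
ctrl.move_l(P(-.027,.10),vel=.25)
c=ctrl.move_l(P(-.027,.040),vel=.08,contact_N=6); st(f"down {c}")
if c: raise SystemExit
ctrl.command_gripper(0.0); st("grip")
ctrl.sleep(.2); f0=np.array(ctrl.current_contact_force()); R=lambda f:(f@ax(CY),f@ax(CY+np.pi/2),f[2]); print(R(f0))
x=-.027; y=0
while x>-.100:
    x-=.008
    f=np.array(ctrl.current_contact_force()); fy=f@ax(CY+np.pi/2)
    if abs(fy)>3: y+=np.clip(fy*1e-4,-.0007,.0007)
    c=ctrl.move_l(dk(CS,CY,x,y,.018),vel=.05,contact_N=18)
    print(c,x,y,R(np.array(ctrl.current_contact_force())))
    if c: break
st("out")
E
```

```text
down False t13.1 [ 0.5481 -0.2248  0.0404] F [0.8884 0.4431 0.8636] T [ 0.009  -0.0111 -0.0054] g1.003 0.0
grip t13.7 [ 0.5482 -0.2253  0.0402] F [-0.798  -5.9112 -0.2298] T [-1.0481 -0.0142 -0.0389] g0.569 29.983501732349396
(np.float64(-1.460583704698958), np.float64(-4.828292604689499), np.float64(0.936977319803951))
False -0.035 -0.0004828292604689499 (np.float64(-2.380719292054129), np.float64(-3.463145489370324), np.float64(4.981122238924396))
False -0.043000000000000003 -0.0008291438094059824 (np.float64(-1.2622758013873003), np.float64(-2.059597139465642), np.float64(7.512149954049743))
False -0.051000000000000004 -0.0008291438094059824 (np.float64(-2.968273691325174), np.float64(-1.4416206674145648), np.float64(8.32954679202001))
False -0.059000000000000004 -0.0008291438094059824 (np.float64(-1.9997529956759867), np.float64(-1.6703522855955935), np.float64(9.375851726653087))
False -0.067 -0.0008291438094059824 (np.float64(-3.0121728003778343), np.float64(-0.13039222819197616), np.float64(9.328262973166131))
False -0.07500000000000001 -0.0008291438094059824 (np.float64(-3.2460010193816515), np.float64(0.42286668717871895), np.float64(9.985038608031395))
False -0.08300000000000002 -0.0008291438094059824 (np.float64(-2.672813853353815), np.float64(-1.158798365706404), np.float64(8.906749781965795))
False -0.09100000000000003 -0.0008291438094059824 (np.float64(-3.3844355087088953), np.float64(-0.02491085028540574), np.float64(10.365724202806616))
False -0.09900000000000003 -0.0008291438094059824 (np.float64(-2.988096615901599), np.float64(-0.7930765402172874), np.float64(9.628452247236687))
False -0.10700000000000004 -0.0008291438094059824 (np.float64(-3.0259811776268), np.float64(-0.408532730785184), np.float64(10.3462594717771))
out t17.0 [ 0.467  -0.2379  0.0401] F [-2.9258 -0.8737 10.3463] T [-0.0116  0.3762  0.0053] g0.571 29.99309241771698
```

The pack is out with light forces. Next I lift it, carry it over the candles and set it on the shoe's apron.

```bash
python3 - <<'E'
from h import *
p=np.array(ctrl.current_tool_pos()); p[2]=.22
ctrl.move_l(p,vel=.2); st("lifted")
T=lambda z:dk(SS,SY,-.090,-.0008,z-.022)
ctrl.goto(T(.22),ori(SY)); st("over")
ctrl.move_l(T(.060),vel=.15); ctrl.sleep(.2); st("above")
c=ctrl.move_l(T(.034),vel=.015,contact_N=5); st(f"set {c}")
s=ctrl.read_camera("scene");t=ctrl.read_camera("top"); cv2.imwrite("pics/s3r.png",s);cv2.imwrite("pics/t3r.png",t)
cv2.imwrite("pics/c4.png",cv2.resize(np.hstack([s[160:260,285:400],t[155:255,120:235]]),(800,348),interpolation=cv2.INTER_CUBIC))
E
```

```text
lifted t18.1 [ 0.4662 -0.2375  0.2187] F [ 0.5722  0.1582 -3.1708] T [ 0.0482 -0.0352  0.0324] g0.571 29.987869262695312
over t19.9 [0.4358 0.2758 0.2199] F [ 0.1901 -0.8822 -3.296 ] T [ 0.0298  0.0164 -0.003 ] g0.571 29.987755715847015
above t21.4 [0.4357 0.2765 0.0606] F [ 0.5443  0.1133 -3.3995] T [ 0.0289 -0.0225 -0.0252] g0.569 29.987913072109222
set True t22.6 [0.4355 0.2763 0.0399] F [-0.6643  1.0175  5.8643] T [ 0.0445 -0.0955  0.0305] g0.570 29.999991953372955
```

View pics/c4.png

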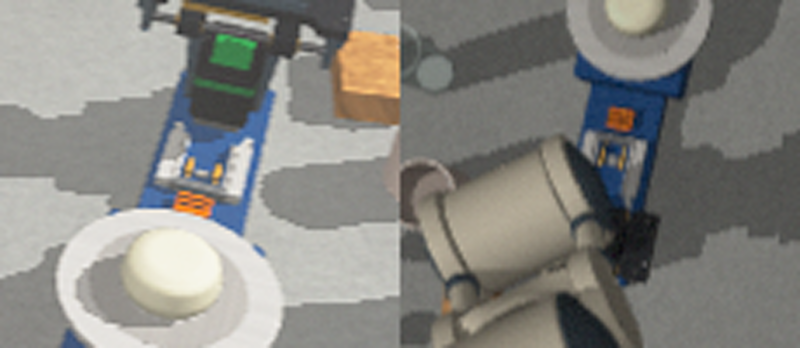

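The pack is set down flat, in line with the shoe's rails; its front foot is at crop (215,123) and the flares are centred at (214,132). Next I slide it in gently with force compliance.

```bash
cat >> h.py <<'E'
def fd(n=4):
    f=[]
    for _ in range(n): f.append(ctrl.current_contact_force()); ctrl.sleep(.01)
    f=np.mean(f,0); return np.array([f@ax(SY),f@ax(SY+np.pi/2),f[2]])
def slide(x,y,z,xend,step,vel,lim):
    while x<xend-1e-6:
        f=fd()
        if abs(f[1])>2.5: y+=np.clip(f[1]*1.2e-4,-.0007,.0007)
        if f[2]>4: z+=.0002
        elif f[2]<-7: z-=.0002
        x=min(x+step,xend)
        c=ctrl.move_l(dk(SS,SY,x,y,z-.022),vel=vel,contact_N=12); f=fd()
        p=np.array(ctrl.current_tool_pos())-SS
        print("%.1f y%.2f z%.2f | act %.1f %.2f %.2f"%(x*1e3,y*1e3,z*1e3,p@ax(SY)*1e3,p@ax(SY+np.pi/2)*1e3,(p[2]+.022)*1e3),f.round(1),"Tz%.2f"%ctrl.current_wrist_torque()[2],c)
        if c or -f[0]>lim or abs(f[1])>14 or abs(f[2])>18: break
    return x,y,z
E
python3 - <<'E'
from h import *
print(slide(-.090,-.0008,.0400,-.036,.006,.04,9)); st()
E
```

```text
-84.0 y-0.80 z40.20 | act -83.9 -0.86 40.04 [ 0.1 -0.  -3.6] Tz-0.02 False
-78.0 y-0.80 z40.20 | act -77.9 -0.83 40.14 [-0.1 -0.1 -3.3] Tz0.02 False
-72.0 y-0.80 z40.20 | act -71.8 -0.79 40.16 [-0.1  0.1 -3.5] Tz-0.08 False
-66.0 y-0.80 z40.20 | act -65.8 -0.79 40.20 [ 0.6 -0.1 -2.9] Tz0.04 False
-60.0 y-0.80 z40.20 | act -59.8 -0.79 40.19 [-0.1 -0.3 -3.2] Tz-0.02 False
-54.0 y-0.80 z40.20 | act -53.8 -0.79 40.19 [-0.2 -0.3 -3.5] Tz0.04 False
-48.0 y-0.80 z40.20 | act -47.8 -0.81 40.18 [-0.  -0.  -3.4] Tz0.02 False
-42.0 y-0.80 z40.20 | act -41.8 -0.81 40.19 [-0.5  0.1 -3.1] Tz0.00 False
-36.0 y-0.80 z40.20 | act -35.9 -0.83 40.16 [-0.5  0.2 -3. ] Tz0.02 False
(-0.036, -0.0008, 0.0402)
 t26.0 [0.4886 0.2663 0.0402] F [-0.1652  0.0345 -3.7274] T [ 0.0556 -0.0357  0.0216] g0.569 29.998716115951538
```

```bash
python3 - <<'E'
from h import *
x,y,z=-.036,-.0008,.0402; pk=0
while x<.0135:
    x0=x
    x,y,z=slide(x,y,z,x+(.002 if pk<2 else .001),.002,.02,14)
    f=-fd(6)[0]; 
    if f>14: break
    if pk>6 and f<pk-2: print("DROP",pk,f); break
    pk=max(pk,f)
st()
E
```

```text
-34.0 y-0.80 z40.20 | act -33.9 -0.78 40.20 [ 0.2 -0.  -3.2] Tz0.08 False
-32.0 y-0.80 z40.20 | act -32.4 -0.95 40.09 [-3.8  0.6 -2.6] Tz-0.05 False
-31.0 y-0.80 z40.20 | act -31.1 -0.91 40.12 [-3.6 -0.4 -4.1] Tz-0.06 False
-30.0 y-0.80 z40.20 | act -30.0 -0.87 40.17 [-4.1 -0.8 -3.6] Tz-0.04 False
-29.0 y-0.80 z40.20 | act -29.1 -0.84 40.21 [-5.  -0.9 -2.4] Tz-0.09 False
-28.0 y-0.80 z40.20 | act -28.2 -0.85 40.22 [-6.5 -0.7 -2. ] Tz-0.13 False
-27.0 y-0.80 z40.20 | act -27.3 -0.84 40.25 [-6.3 -1.  -1.9] Tz-0.06 False
-26.0 y-0.80 z40.20 | act -26.3 -0.88 40.24 [-7.1 -0.5 -0.5] Tz-0.11 False
-25.0 y-0.80 z40.20 | act -25.4 -0.86 40.25 [-7.1 -0.2 -0.7] Tz-0.01 False
-24.0 y-0.80 z40.20 | act -24.4 -0.86 40.24 [-7.5 -0.2  0.1] Tz-0.09 False
-23.0 y-0.80 z40.20 | act -23.6 -0.92 40.24 [-8.7 -0.1  0.3] Tz-0.08 False
-22.0 y-0.80 z40.20 | act -22.1 -0.81 40.32 [-5.9 -1.   0.1] Tz-0.03 False
DROP 8.28819690238154 6.050631327710136
 t30.4 [0.5021 0.2637 0.0404] F [-6.7147 -0.6136 -0.1903] T [ 0.0518  1.1249 -0.1074] g0.572 29.999518990516663
```

Pin contact at about -33 puts the true seat near -7 mm. I continue to the click.

```bash
python3 - <<'E'
from h import *
x,y,z=-.022,-.0008,.0402
x,y,z=slide(x,y,z,-.010,.002,.02,15)
if -fd()[0]<15:
  while x<.012:
    x,y,z=slide(x,y,z,x+.0007,.0007,.02,15)
    if -fd(6)[0]>15: break
    if x>-.0045: break
st()
E
```

```text
-20.0 y-0.80 z40.20 | act -19.9 -0.76 40.40 [-5.5 -1.  -0.1] Tz-0.16 False
-18.0 y-0.80 z40.20 | act -17.9 -0.75 40.40 [-5.2 -0.5  0. ] Tz-0.06 False
-16.0 y-0.80 z40.20 | act -16.0 -0.78 40.37 [-5.8 -0.7  0.3] Tz-0.09 False
-14.0 y-0.80 z40.20 | act -14.0 -0.79 40.37 [-5.8 -0.6  0.3] Tz-0.12 False
-12.0 y-0.80 z40.20 | act -12.1 -0.77 40.35 [-6.2 -0.7  0.6] Tz-0.07 False
-10.0 y-0.80 z40.20 | act -10.2 -0.83 40.31 [-6.1 -0.5  0.4] Tz-0.06 False
-9.3 y-0.80 z40.20 | act -9.6 -0.80 40.31 [-7.4 -0.   0.5] Tz-0.05 False
-8.6 y-0.80 z40.20 | act -9.0 -0.81 40.33 [-7.  -0.2  1. ] Tz-0.09 False
-7.9 y-0.80 z40.20 | act -8.3 -0.84 40.31 [-7.9 -0.3  1.1] Tz-0.12 False
-7.2 y-0.80 z40.20 | act -7.6 -0.85 40.28 [-7.3  0.1  0.8] Tz-0.16 False
-6.5 y-0.80 z40.20 | act -7.1 -0.88 40.08 [-7.   0.4 -2.3] Tz-0.08 False
-5.8 y-0.80 z40.20 | act -6.4 -0.92 40.06 [-7.2  0.3 -2.5] Tz-0.06 False
-5.1 y-0.80 z40.20 | act -5.7 -0.92 40.05 [-8.2  0.2 -2.9] Tz-0.06 False
-4.4 y-0.80 z40.20 | act -5.2 -0.91 40.06 [-8.7  0.  -1.9] Tz-0.08 False
 t35.3 [0.5187 0.2604 0.0401] F [-8.6694  2.3564 -1.4647] T [ 0.4468  1.6507 -0.0627] g0.573 29.999181032180786
```

At -7 mm the vertical push of the tooth vanished (Fz +1 → -2.3), which looks like the click. I verify with a gentle back-pull.

```bash
python3 - <<'E'
from h import *
x=-.0044
while x>-.0105:
    x-=.0007
    ctrl.move_l(dk(SS,SY,x,-.0008,.0180),vel=.02); f=fd(); p=np.array(ctrl.current_tool_pos())-SS
    print("%.1f act %.2f"%(x*1e3,p@ax(SY)*1e3),f.round(1))
    if f[0]>8: break
st()
E
```

```text
-5.1 act -5.67 [-8.   0.  -0.2]
-5.8 act -6.34 [-7.6 -0.3 -0.5]
-6.5 act -7.02 [-7.7 -0.1 -0.7]
-7.2 act -7.18 [-4.3 -1.3 -3.1]
-7.9 act -7.33 [ 1.4 -2.3 -5. ]
-8.6 act -7.45 [ 4.7 -2.6 -5.7]
-9.3 act -7.59 [ 7.4 -3.6 -6.3]
-10.0 act -7.69 [11.2 -4.3 -8.6]
 t37.5 [0.5164 0.2614 0.0404] F [10.4442 -6.8352 -8.4841] T [-1.2586 -1.9652 -0.1877] g0.570 29.998801052570343
```

It is latched: 11 N of pull moves it only 0.5 mm. I relax, release, retract and check.

```bash
python3 - <<'E'
from h import *
ctrl.move_l(dk(SS,SY,-.0076,-.0008,.0182),vel=.02); print(fd())
ctrl.command_gripper(0.85); st("open")
p=np.array(ctrl.current_tool_pos()); p[2]=.24
ctrl.move_l(p,vel=.15); ctrl.goto([.45,-.05,.3],ori(0)); st("away")
s=ctrl.read_camera("scene");t=ctrl.read_camera("top")
r=s.astype(int); m=((r[...,1]>r[...,2]+35)&(r[...,1]>r[...,0]+35)).astype(np.uint8); m[:,:310]=0;m[:,380:]=0;m[:150]=0;m[230:]=0
k,l,stt,ce=cv2.connectedComponentsWithStats(m); j=1+np.argmax(stt[1:,4]); d=atz("scene",ce[j],.0885)-SS; print("pack in shoe x,y",d@ax(SY),d@ax(SY+np.pi/2),stt[j])
cv2.imwrite("pics/c5.png",np.vstack([cv2.resize(s,(400,300)),cv2.resize(t,(400,300))]) if 0 else np.hstack([cv2.resize(s[110:290,60:512],(480,400)),cv2.resize(s[160:260,300:380],(320,400),interpolation=cv2.INTER_CUBIC)]))
E
```

```text
[ 0.7752 -0.7605 -3.7693]
open t38.4 [0.5164 0.261  0.0402] F [ 0.4915  0.7302 -0.0746] T [-0.0059 -0.0424  0.0228] g0.849 0.0
away t41.1 [ 0.4503 -0.0495  0.2998] F [-0.2704  0.6145 -0.1182] T [ 0.0382  0.0028 -0.0428] g0.854 0.0
pack in shoe x,y -0.010220201054172191 0.00160310983373856 [340 184  15  13 132]
```

View pics/c5.png

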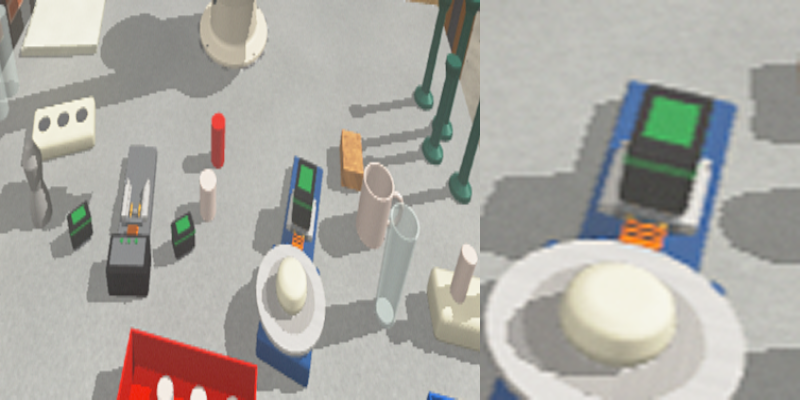

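The pack sits in the shoe, with its label at crop (672,118) and its front close to the paddle. Everything else is standing undisturbed, so I hand in.

```bash
python3 -c "
from bench import ctrl
print(ctrl.sign_off())"
```

```text
the job is handed in; nothing more can be done
None
```

The job is handed in at about 41 s: the pack is latched in the turntable shoe about 7 mm before the nominal seat, held against an 11 N pull, and the final picture shows the other things on the bench undisturbed.

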